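# Hold a hatch flap's hinge knuckle in line for the pin

### The arm

A 6-joint arm with a two-finger parallel gripper is mounted at the origin on the work surface; the furniture and walls round the work are solid. World frame = base frame: x ahead of the robot, y to its left, z up, the work surface at z = 0. Lengths are in mm, angles in rad, forces in N, time in s.
With the tool pointing down it reaches from about 300 to 775 mm from the base axis. Payload 14.6 kg.
Tool frame: the origin (TCP) lies between the finger pads; the fingertips stand 17 mm ahead of it and the grasp point (between the pads) lies 2 mm behind it (manip.tip_reach is the distance from the TCP to the fingertips, in mm); z points along the fingers, y is the line along which they close (so a half turn about z gives the same grasp; the last joint's range is limited). The gripper opens to 94 mm and grips with 3 to 60 N. Pads are 16 mm wide; open, the fingers measure 119 mm over their backs; the gripper's body (75 mm by 177 mm) begins 78 mm behind the grasp point.
Start: joints at [1.228, 0.3, 1.521, -0, 1.321, -0.067], TCP at [149.772, 529.205, 222.446] pointing down, gripper open.
Joint ranges: [-3.03, 3.03], [-0.79, 2.21], [0.23, 2.52], [-1.04, 4.18], [0, 3.07], [-2.55, 2.55]. Speed limits (rad/s): [2.22, 2.22, 2.57, 3.14, 3.14, 3.14].

### API

Orientations are given as [roll, pitch, yaw] about the fixed x, y, z axes, in that order (R = Rz(yaw) Ry(pitch) Rx(roll)).
In Python, from cell import manip, viewer gives the robot as it stands.
- The arm moves only by the tool apply_moves, never from a script. Its argument "moves" is a list of rows, each a list of 3 entries, a list of its own where there are three numbers: the shift along the tool's x, y, z each as a share of 0.25 m, from -1 to 1, then the turn, a rotation vector about the tool's x, y, z each as a share of pi rad, from -1 to 1, then the closure, from 0 (fully open) to 1 (shut). In form: [[[dx, dy, dz], [wx, wy, wz], grip], ...]. A call has 1 to 12 rows; each row is the pose to reach, as a shift and turn from the pose commanded when the call began, along the tool's axes at that moment, turning the shorter way round; what a row does not reach only later rows make up. A row lasts 1/12 s, in which the tool goes at most 41.7 mm and 7.16 degrees, less where a joint would pass 70% of its speed; a pose out of reach is approached as far as the arm can. A call with a number of a shift or a turn outside -1 to 1 is refused whole. A call with a gripper value outside its range is refused whole. The fingers move at their own pace and stop on an object; "squeeze" is the grip in N (left out, the last holds). Time passes only in rows, so rows that repeat a pose let the fingers close. It gives the time, the measured TCP pose, the force, the opening and the grip force at its end, in the units of the state.
- manip.read_state(): the state, without advancing time (a new reading comes with each control period).
- viewer.camera(name): name is "scene" or "top" or "wrist"; returns the picture (384x512x3 uint8, blue, green, red); there is no depth.
- viewer.camera_info(name): a dict with "camera_matrix" (3x3 intrinsics, pixels), "R" (3x3) and "t" (3): a world point X has camera coordinates R X + t. Camera axes: x right, y down, z forward; pixel columns grow to the right and rows downward; lengths in mm; the calibration is good to about 2 mm. A picture is of the moment at which its call begins: read the wrist's pose just before it. camera_info takes no time and is no camera call; for the wrist camera it gives the pose at the moment of the call.
- manip.sign_off(): hands the job in; it is judged then, once.
The state is a dict: "clock": time; "joints": joint angles; "qd": joint speeds; "effort": joint torques, N m; "eef_pos": TCP position; "eef_rot": TCP orientation; "wrist_force": force on the tool from outside, world axes, zero at the start; "moment": the same for the moment, N m; "finger_gap": finger opening in mm; "finger_force": force on a finger pad.
Only numpy, scipy, OpenCV 4.12 (cv2) and the standard library are available. Lean on these libraries where they do the work, as an engineer would, in place of code of your own. Each camera call takes 0.05 s, during which the arm holds its last target. There are 200 camera calls.

### The job

Get the small wooden flap ready for its hinge pin: first take the knob of the clamp lever on the jamb block and swing the lever all the way back to its stop, clear of the hinge. Then pick up the flap that has a single knuckle in the middle of its edge (leave the flap with two knuckles lying where it is), lower its knuckle from above between the two knuckles of the leaf on the block until it is seated in the V rest and the pin holes line up, with the flap level and reaching straight out from the block. Finish while still holding the flap there in the gripper; do not let go.

Things in the scene. Friction and masses are not known exactly. Their poses are not given: they have to be found in the camera images.
- jig: fixed jig: beech block 80 (x) x 150 (y) mm, top at z 70, on a steel base 100 x 190 x 12. Origin at the bottom under the block's middle, on the table; the front looks to -x (to the robot), y along the hinge axis, z up. The steel leaf on top has two knuckles (18 mm diameter, 8 mm hole) in front of the front face, axis along y at x -54, z 75, filling y -28..-13.5 and 13.5..28: a 27 mm gap
- jig_gap (a point): where the centre of the flap's knuckle belongs: on the jig's hinge axis midway between its knuckles, x -54, y 0, z 75 mm in the jig's frame. Below it is a fixed 90 degree steel V rest, 20 mm wide, from the front face to x -68, its front lip 73 mm high; a knuckle of 18 mm diameter seated in it lies exactly on the hinge axis. In front of it is only air down to the table
- lever_pivot (a point): the clamp lever's upright hinge axis on top of the jig: x 5, y 50, z 90 mm in the jig's frame
- lever (a joint): clamp lever, flat steel bar 16 x 6 mm, upper face 97 mm up, swings level about lever_pivot. 0 = shut, rubber foot over the gap, barring the way from above; grows counter-clockwise seen from above, the knob going away from the robot over the block, to the stop at 1.75 rad behind it. Starts at 0 to 0.25. Friction 0.06 N m; stays where left
- lever_knob (a point): on the axis of the lever's upright round black knob, 20 mm diameter, 100 mm from the pivot axis; the knob stands from 97 to 131 mm above the table, this point at 118 mm. With the lever shut, the knob lies from the pivot in the direction x -0.763, y -0.646 of the jig's frame
- flap: the loose flap to hold: wooden board 60 (x) x 56 (y) x 18 mm, 3 mm steel leaf on its upper face (top at 21 mm), 0.1 to 0.2 kg, lying flat. Origin in the middle of the board's underside, x toward the knuckle, z up. Grip it across its 56 mm (y). One knuckle in the middle of the +x edge, axis at x 50, z 12; board and knuckle are joined only by the leaf, at z 18 to 21. Seated, its axes are parallel to the jig's
- flap_knuckle (a point): centre of the flap's single knuckle (18 mm diameter, 22 mm long along y, 8 mm hole): x 50, y 0, z 12 mm in the flap's frame
- other_flap: a like flap, same board and size, whose edge has two knuckles near the ends (12 mm long each) and nothing in the middle: it does not fit, and stays lying. Origin and axes as of the flap
There are look-alikes about, which are no part of the job. Leave any orange or pink look-alike of the flap alone.

How it is judged (in metres and radians):
On the way, in this order (a step that is already met when the one before it is completed fails the run):
1. the clamp lever is swung back to its stop (value of joint lever above 1.5 rad), for 0.2 s.
2. the single-knuckle flap is lifted in the gripper (height (world z) of flap above 0.04 m and contact force between the fingers and flap above 0.5 N), for 0.2 s.
At the end, for the whole second after the job is handed in: lever open beyond 1.5 rad; the gripper holds the flap still, its knuckle between the jig's: axis within 3 mm of the jig's fore and aft and in height, within 4 mm of the middle sideways, parallel within 0.08 rad; flap level within 0.14 rad and reaching out in front (x of flap_knuckle in the frame of jig between -0.057 and -0.051 m and z of flap_knuckle in the frame of jig between 0.072 and 0.078 m and y of flap_knuckle in the frame of jig between -0.004 and 0.004 m and angle between the y axis of flap and the y axis of jig, either way round below 0.08 rad and angle between the z axis of flap and the z axis of jig, either way round below 0.14 rad and x of flap in the frame of jig below -0.08 m and value of joint lever above 1.5 rad and contact force between the fingers and flap above 0.5 N and linear speed of flap below 0.02 m/s); the arm keeps its last pose, push and grip.
It fails at once if the two-knuckle flap is moved more than 30 mm (distance of other_flap from where it was at the start of the episode above 0.03 m).
It also fails if it takes over 64 s, if anything falls off the work surface, if the arm or the gripper's body presses on something with over 40 N, if the wrist force passes 120 N, or if a joint passes its speed limit or range.

## Working session

There is one attempt and no reset: what is moved stays moved. The work goes in short steps, Python scripts to look and compute and a tool call to move; the robot and the scene stay as the last step left them, time stands still between calls to the robot, and variables do not carry over. Pictures are saved under pics/ and viewed, at most 10 in all, crops included, and the job is handed in when it is done.

Besides the shell and the picture viewer there is one more tool, called after "Emit:" by a JSON object that holds its "fn" and its "kwargs", one argument or row to a line. apply_moves: Moves the arm, as the interface text tells. Shift numbers are shares of 0.25 m and turn numbers shares of pi rad, none past 1 either way. Its arguments: {"type":"object","properties":{"moves":{"type":"array"},"squeeze":{"type":"number"}},"required":["moves"]}

```bash
mkdir -p pics; ls; python3 - <<'E'
from cell import manip, viewer
import cv2, numpy as np
print(manip.read_state())
for n in("scene","top"):
    cv2.imwrite(f"pics/{n}0.png",viewer.camera(n)); print(viewer.camera_info(n))
E
```

```text
pics
{'clock': 0.0, 'joints': array([ 1.22839638e+00,  3.00433503e-01,  1.52159905e+00, -8.44689885e-06,
        1.32069474e+00, -6.65731098e-02]), 'qd': array([-2.83844713e-04,  4.79632250e-04, -4.57429990e-04,  3.95462042e-05,
        1.97300944e-03,  2.82110307e-04]), 'effort': array([-2.26513730e-03, -5.31800616e+01, -3.52731764e+01,  7.07883853e-02,
        2.44493445e-02, -5.24157784e-06]), 'eef_pos': array([149.69504758, 528.9772274 , 221.89934134]), 'eef_rot': array([-3.14045999e+00, -6.73168844e-05,  2.86576787e+00]), 'wrist_force': array([ 0.14163124, -0.51896674,  0.42909424]), 'moment': array([0.00585507, 0.03943302, 0.01224467]), 'finger_force': 0.0, 'finger_gap': 94.14331210868654}
{'camera_matrix': array([[353.14501797,   0.        , 256.07166708],
       [  0.        , 353.14501797, 192.37787144],
       [  0.        ,   0.        ,   1.        ]]), 'R': array([[ 0.74696524, -0.66473643, -0.01297739],
       [-0.26707124, -0.28211908, -0.92145634],
       [ 0.60886442,  0.69176174, -0.38826513]]), 't': array([-372.49314686,  148.28483528, 1411.62325333])}
{'camera_matrix': array([[391.70895639,   0.        , 249.94726952],
       [  0.        , 391.70895639, 191.19729542],
       [  0.        ,   0.        ,   1.        ]]), 'R': array([[-0.01814801, -0.99976564, -0.0118031 ],
       [-0.98887765,  0.01969082, -0.14742208],
       [ 0.14761994,  0.00899641, -0.98900324]]), 't': array([-124.54489532,  375.09260697, 1564.76305388])}
```

```bash
python3 - <<'E'
import cv2, numpy as np
a=cv2.imread("pics/scene0.png");b=cv2.imread("pics/top0.png")
cv2.imwrite("pics/both.png",cv2.resize(np.vstack([a,b])[:, :],(800,1200))[:600]); cv2.imwrite("pics/top0b.png",cv2.resize(b,(800,600),interpolation=cv2.INTER_CUBIC))
E
```

```text
(no output)
```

View pics/top0b.png

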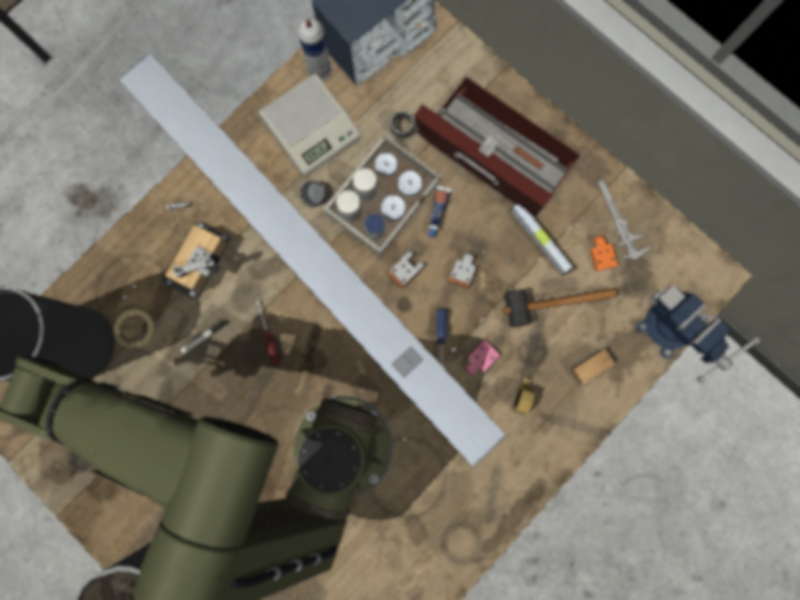

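View pics/both.png

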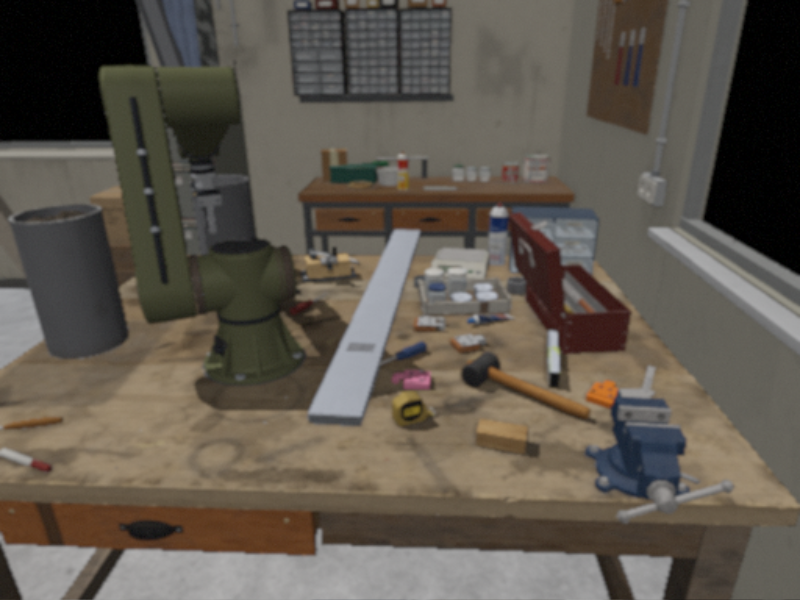

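The top view (800 px scale) shows the jig at (195,260). Two grey/wood flaps lie at (405,268) and (463,270), with the pink one at (483,358), the orange one at (603,253), and a long grey beam across the scene that may be raised. I'll triangulate these.

```bash
cat > h.py <<'E'
from cell import manip, viewer
import cv2, numpy as np
def ray(info,u,v):
    K,R,t=info["camera_matrix"],info["R"],info["t"]
    d=R.T@np.linalg.solve(K,[u,v,1.]); return -R.T@t, d/np.linalg.norm(d)
def onz(info,u,v,z):
    c,d=ray(info,u,v); return c+d*(z-c[2])/d[2]
def tri(rs):
    A=sum(np.eye(3)-np.outer(d,d) for c,d in rs); b=sum((np.eye(3)-np.outer(d,d))@c for c,d in rs)
    X=np.linalg.solve(A,b); return X,[np.linalg.norm(np.cross(X-c,d)) for c,d in rs]
def proj(info,X):
    p=info["camera_matrix"]@(info["R"]@np.asarray(X,float)+info["t"]); return p[:2]/p[2]
E
python3 - <<'E'
from h import *
np.set_printoptions(precision=1,suppress=True)
T=viewer.camera_info("top");S=viewer.camera_info("scene");k=.64
for n,a,b in [("nearL",(473,465),(315,417)),("nearR",(503,435),(362,419)),("farL",(122,78),(390,230)),("farR",(150,55),(420,230)),("patch",(408,361),(361,347)),("flapA",(405,268),(430,323)),("flapB",(463,270),(467,342)),("jig",(195,255),(330,262))]:
    print(n,*tri([ray(T,a[0]*k,a[1]*k),ray(S,b[0]*k,b[1]*k)]))
for n,p in [("A",(405,268)),("B",(463,270)),("jig",(195,258)),("pink",(483,358))]: print(n,onz(T,p[0]*k,p[1]*k,70 if n=="jig" else 20))
t=viewer.camera("top"); 
a=cv2.resize(t[130:200,95:155],None,fx=8,fy=8,interpolation=2); b=cv2.resize(t[150:190,240:312],None,fx=8,fy=8,interpolation=2)
o=np.zeros((560,800,3),np.uint8);o[:, :]=0;o=np.zeros((600,800,3),np.uint8)
a=cv2.resize(t[130:200,95:155],(380,443),interpolation=2);b=cv2.resize(t[150:190,240:312],(418,232),interpolation=2)
o[:443,:380]=a;o[:232,381:799]=b;cv2.imwrite("pics/crop.png",o)
E
```

```text
nearL [ -46.2 -335.3   13.9] [np.float64(7.414255045377655), np.float64(7.414255045377579)]
nearR [  23.  -411.7   15.6] [np.float64(3.4489023475781564), np.float64(3.4489023475781706)]
farL [994.7 606.2  26. ] [np.float64(11.806031309596479), np.float64(11.806031309596445)]
farR [1076.   523.2   24. ] [np.float64(4.131915959279917), np.float64(4.131915959279825)]
patch [ 210.8 -173.5   24.2] [np.float64(0.051266130381232594), np.float64(0.05126613038109764)]
flapA [ 457.5 -172.1   11.7] [np.float64(1.3758938521866133), np.float64(1.3758938521864343)]
flapB [ 447.5 -323.9   12. ] [np.float64(0.47818343530751906), np.float64(0.4781834353076096)]
jig [496.1 372.9  51. ] [np.float64(2.392649448315831), np.float64(2.3926494483158924)]
A [ 454.7 -171.1   20. ]
B [ 446.3 -323.3   20. ]
jig [481.9 367.6  70. ]
pink [ 215.  -366.5   20. ]
```

View pics/crop.png

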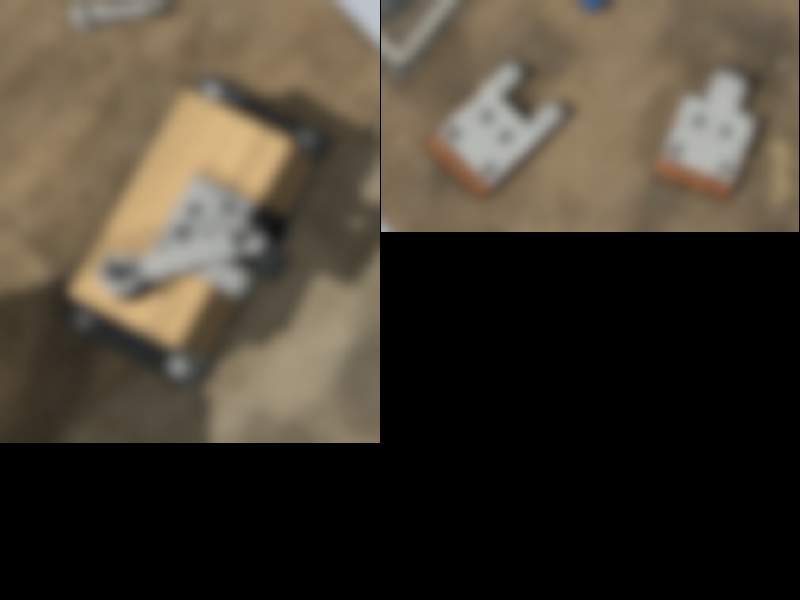

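Single-knuckle flap: of the two grey flaps, B at top px (296,172) has one middle tongue, which fits the description. A at (259,171) has two, so it is the other flap. The pink and orange ones are look-alikes. The jig's front faces lower right in the image, with the lever pivot at its lower left. Next I'll get a coarse jig pose and plan the approach.

```bash
cat >> h.py <<'E'
from scipy.spatial.transform import Rotation as Ro
np.set_printoptions(precision=3,suppress=True)
def tool():
    s=manip.read_state(); return np.array(s["eef_pos"]),Ro.from_euler("xyz",s["eef_rot"]),s
def delta(pos,yaw,base=None):
    """shares from the present pose (or base=(pos,yaw)) to pos with tool down at yaw (nearest half turn)"""
    if base is None: p,R,_=tool()
    else: p,R=np.array(base[0],float),Ro.from_euler("xyz",[np.pi,0,base[1]])
    best=min(((R.inv()*Ro.from_euler("xyz",[np.pi,0,yaw+k*np.pi])).as_rotvec() for k in(0,1)),key=np.linalg.norm)
    return R.inv().apply(np.array(pos)-p)/250, best/np.pi
E
python3 - <<'E'
from h import *
T=viewer.camera_info("top");W=viewer.camera_info("wrist")
cr=lambda x,y:onz(T,95+x/6.333,130+y/6.333,70)
c=[cr(*q) for q in[(190,90),(300,145),(180,350),(70,290)]]
ctr=np.mean(c,0);yv=(c[3]-c[0]+c[2]-c[1])[:2];print("sizes",[np.linalg.norm(c[i]-c[i-1]) for i in range(4)])
yaw=np.arctan2(-yv[0],yv[1]);print("jig",ctr,yaw)
p,R,_=tool();cam=-W["R"].T@W["t"]
print("cam in tool",R.inv().apply(cam-p),"cam axes in tool",R.inv().as_matrix()@W["R"].T, W["camera_matrix"][0,0])
g=lambda x,y:ctr[:2]+np.array([[np.cos(yaw),-np.sin(yaw)],[np.sin(yaw),np.cos(yaw)]])@[x,y]
print("gap",g(-54,0),"knob0",g(5-76,50-65),"end",g(82,-14))
E
```

```text
sizes [np.float64(147.23989831754145), np.float64(80.49191849461519), np.float64(149.42908834122593), np.float64(81.17892166243158)]
jig [484.728 369.856  70.   ] 1.0608110098604542
cam in tool [  64.245    0.259 -162.772] cam axes in tool [[ 0.    -0.973 -0.229]
 [ 1.     0.    -0.   ]
 [ 0.    -0.229  0.973]] 344.3867608794687
gap [458.367 322.727] knob0 [463.16  300.568] end [536.976 434.587]
```

```bash
python3 - <<'E'
from h import *
print(delta([463,300,230],1.86))
E
```

```text
(array([-1.455, -0.54 , -0.032]), array([-0.  ,  0.  ,  0.32]))
```

Emit:
{"fn": "apply_moves", "kwargs": {
  "moves": [
    [[-0.95,-0.35,-0.03],[0,0,0.32],0],
    [[-0.95,-0.35,-0.03],[0,0,0.32],0],
    [[-0.95,-0.35,-0.03],[0,0,0.32],0],
    [[-0.95,-0.35,-0.03],[0,0,0.32],0],
    [[-0.95,-0.35,-0.03],[0,0,0.32],0],
    [[-0.95,-0.35,-0.03],[0,0,0.32],0],
    [[-0.95,-0.35,-0.03],[0,0,0.32],0],
    [[-0.95,-0.35,-0.03],[0,0,0.32],0],
    [[-0.95,-0.35,-0.03],[0,0,0.32],0]
  ]
}}

```text
clock: 0.9
eef_pos: [355.0, 379.7, 229.7]
eef_rot: [-3.141, 0.0, 1.853]
wrist_force: [-0.5, -0.4, 1.2]
finger_gap: 93.6
finger_force: 0.0
```

```bash
python3 - <<'E'
from h import *
print(delta([463,300,230],1.86))
E
```

```text
(array([-0.426,  0.326, -0.001]), array([-0.   ,  0.   , -0.002]))
```

Emit:
{"fn": "apply_moves", "kwargs": {
  "moves": [
    [[-0.42,0.32,0],[0,0,0],0],
    [[-0.42,0.32,0],[0,0,0],0],
    [[-0.42,0.32,0],[0,0,0],0],
    [[-0.42,0.32,0],[0,0,0],0],
    [[-0.42,0.32,0],[0,0,0],0]
  ]
}}

```text
clock: 1.32
eef_pos: [462.2, 301.4, 229.4]
eef_rot: [-3.141, 0.0, 1.862]
wrist_force: [-0.5, 0.3, 0.6]
finger_gap: 94.3
finger_force: 0.0
```

```bash
python3 - <<'E'
from h import *
print(tool()[0])
W=viewer.camera_info("wrist");im=viewer.camera("wrist");np.save("w1.npy",im);import pickle;pickle.dump(W,open("w1.pkl","wb"))
cv2.imwrite("pics/w1.png",cv2.resize(im,(800,600)))
ctr=np.array([484.7,369.9]);yaw=1.061
c,s=np.cos(yaw),np.sin(yaw)
for n,x,y,z in [("gap",-54,0,75),("pivot",5,50,97),("knob0",-71,-15,131),("c++",40,75,70),("c-+",-40,75,70),("c--",-40,-75,70),("c+-",40,-75,70)]:
    print(n,proj(W,[ctr[0]+c*x-s*y,ctr[1]+s*x+c*y,z])*800/512)
E
```

```text
[462.232 301.411 229.444]
gap [403.358 250.706]
pivot [418.091 109.155]
knob0 [400.064 310.962]
c++ [431.239  33.869]
c-+ [330.014 139.329]
c-- [503.684 320.372]
c+- [604.063 230.239]
```

View pics/w1.png

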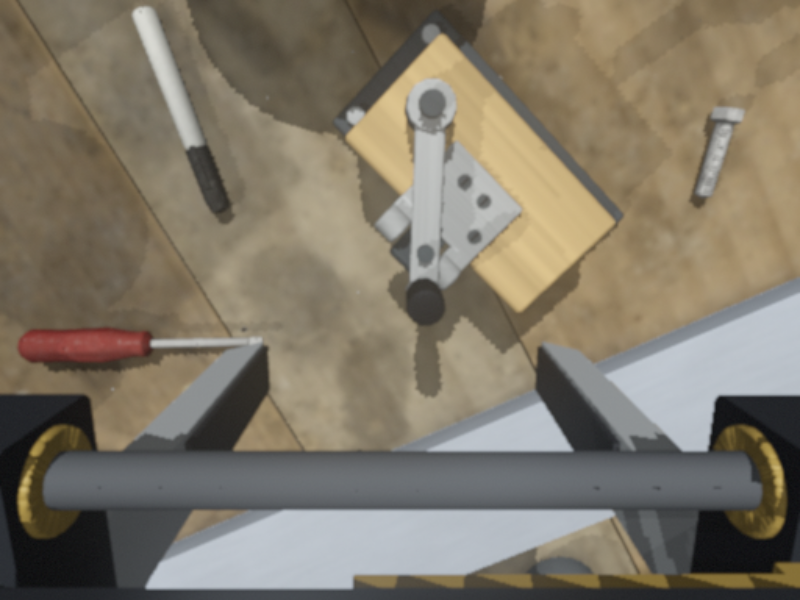

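The wrist view shows the lever bar from the pivot at about (432,104) to the black knob at (427,302). The block top has corners near (440,35), (347,135), (520,310) and (618,222). Next I'll refine these from masks.

```bash
cat > jig.py <<'E'
from h import *
def jigpose(im,W,box):
    hsv=cv2.cvtColor(im,cv2.COLOR_BGR2HSV);m=cv2.inRange(hsv,(12,90,150),(28,255,255))
    k=np.zeros_like(m);x0,y0,x1,y1=box;k[y0:y1,x0:x1]=m[y0:y1,x0:x1];k=cv2.morphologyEx(k,cv2.MORPH_OPEN,np.ones((3,3)))
    cs=[c for c in cv2.findContours(k,0,1)[0] if cv2.contourArea(c)>150]
    pts=np.vstack(cs)[:,0]
    P=np.array([onz(W,u,v,70)[:2] for u,v in pts]).astype(np.float32)
    return cv2.minAreaRect(P),cs
E
python3 - <<'E'
from jig import *;import pickle
im=np.load("w1.npy");W=pickle.load(open("w1.pkl","rb"))
r,cs=jigpose(im,W,(210,15,405,210));print(r,[cv2.contourArea(c) for c in cs])
g=im.max(2)
d=(g<60).astype(np.uint8)
d[:, :240]=0;d[:165]=0;d[215:]=0;d[:,310:]=0
cc=max(cv2.findContours(d,0,1)[0],key=cv2.contourArea);print("knob px",cv2.minEnclosingCircle(cc),cv2.boundingRect(cc),cv2.contourArea(cc))
for z in(131,114,97):print(onz(W,*cv2.minEnclosingCircle(cc)[0],z))
yaw=np.radians(r[2]); print("pivot", onz(W,432*.64,104*.64,100))
cv2.drawContours(im,cs,-1,(0,255,0),1);cv2.drawContours(im,[cc],-1,(0,0,255),1)
cv2.imwrite("pics/w1c.png",cv2.resize(im[10:220,200:410],(600,600),interpolation=2))
E
```

```text
((503.82647705078125, 399.7650146484375), (134.42335510253906, 148.67420959472656), 62.205326080322266) [1040.5, 515.0, 4042.0, 192.5]
knob px ((270.5, 188.5), 9.823541641235352) (261, 180, 20, 12) 53.5
[471.491 311.906 131.   ]
[473.21  308.488 114.   ]
[474.929 305.07   97.   ]
pivot [449.618 402.762 100.   ]
```

View pics/w1c.png

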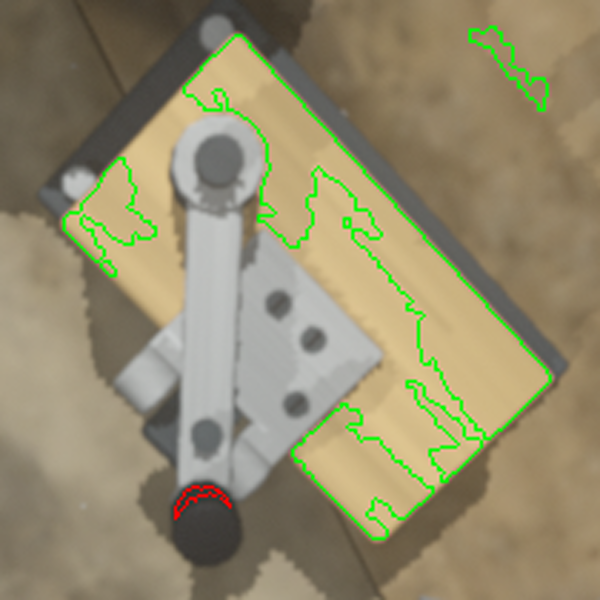

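The crop shows the block's outline cleanly, plus one stray patch that I'll drop. The black knob's top disc is centred near crop (206,530), which is px (272.3,195.5).

```bash
sed -i 's/>150\]/>400]/' jig.py; python3 - <<'E'
from jig import *;import pickle
im=np.load("w1.npy");W=pickle.load(open("w1.pkl","rb"))
r,cs=jigpose(im,W,(210,15,405,210));print(r)
ctr=np.array(r[0]);yaw=np.radians(r[2])
k=onz(W,272.3,195.5,131)[:2];R2=np.array([[np.cos(yaw),-np.sin(yaw)],[np.sin(yaw),np.cos(yaw)]])
piv=ctr+R2@[5,50];pv2=onz(W,200+218/2.857,10+160/2.857,100)[:2];print("pivot",piv,pv2,"knob",k,"radius",np.linalg.norm(k-piv))
jk=R2.T@(k-piv);th=np.arctan2(jk[1],jk[0])+2.439;print("theta",th)
print("gap",ctr+R2@[-54,0])
phi=yaw-2.439+th;k2=piv+100*np.array([np.cos(phi),np.sin(phi)])
print("knob model",k2,"toolyaw",phi+np.pi, delta([*k2,118],phi+np.pi))
E
```

```text
((490.7645263671875, 374.95306396484375), (78.5052719116211, 148.663330078125), 62.140411376953125)
pivot [448.896 402.739] [449.356 403.124] knob [474.49  306.963] radius 99.13597345761177
theta 0.044769377646698416
gap [465.53  327.212]
knob model [474.713 306.129] toolyaw 1.8319168083080668 (array([-0.002,  0.057,  0.446]), array([-0.  , -0.  ,  0.01]))
```

Emit:
{"fn": "apply_moves", "kwargs": {
  "moves": [
    [[0,0.057,0.2],[0,0,0.01],0],
    [[0,0.057,0.44],[0,0,0.01],0],
    [[0,0.057,0.44],[0,0,0.01],0],
    [[0,0.057,0.44],[0,0,0.01],0.5],
    [[0,0.057,0.44],[0,0,0.01],1],
    [[0,0.057,0.44],[0,0,0.01],1],
    [[0,0.057,0.44],[0,0,0.01],1],
    [[0,0.057,0.44],[0,0,0.01],1],
    [[0,0.057,0.44],[0,0,0.01],1],
    [[0,0.057,0.44],[0,0,0.01],1],
    [[0,0.057,0.44],[0,0,0.01],1],
    [[0,0.057,0.44],[0,0,0.01],1]
  ],
  "squeeze": 15
}}

```text
clock: 2.37
eef_pos: [474.8, 306.6, 120.1]
eef_rot: [3.141, -0.0, 1.829]
wrist_force: [1.3, 1.0, -0.2]
finger_gap: 37.3
finger_force: 0.0
```

```bash
python3 - <<'E'
from h import *
p,R,s=tool();print(s["finger_gap"],s["finger_force"],p,s["eef_rot"],s["wrist_force"])
piv=np.array([449.1,402.9]);ph0=s["eef_rot"][2]-np.pi
# two calls: way points every 0.15 rad, relative to the pose at call start
def pose(th):
    a=ph0+th;return [*(piv+100*np.array([np.cos(a),np.sin(a)])),p[2]],a+np.pi
for start in(0,.85):
    b=pose(start)
    for i in range(1,11):
        th=start+.085*i;d=delta(*pose(th),base=b);print(np.round(th,3),np.round(d[0],3),np.round(d[1][2],4))
E
```

```text
37.27689188438415 0.0 [474.849 306.597 120.147] [ 3.141 -0.     1.829] [ 1.325  1.002 -0.188]
0.085 [0.001 0.034 0.   ] -0.0271
0.17 [0.006 0.068 0.   ] -0.0541
0.255 [0.013 0.101 0.   ] -0.0812
0.34 [0.023 0.133 0.   ] -0.1082
0.425 [0.036 0.165 0.   ] -0.1353
0.51 [0.051 0.195 0.   ] -0.1623
0.595 [0.069 0.224 0.   ] -0.1894
0.68 [0.089 0.252 0.   ] -0.2165
0.765 [0.111 0.277 0.   ] -0.2435
0.85 [0.136 0.301 0.   ] -0.2706
0.935 [0.001 0.034 0.   ] -0.0271
1.02 [0.006 0.068 0.   ] -0.0541
1.105 [0.013 0.101 0.   ] -0.0812
1.19 [0.023 0.133 0.   ] -0.1082
1.275 [0.036 0.165 0.   ] -0.1353
1.36 [0.051 0.195 0.   ] -0.1623
1.445 [0.069 0.224 0.   ] -0.1894
1.53 [0.089 0.252 0.   ] -0.2165
1.615 [0.111 0.277 0.   ] -0.2435
1.7 [0.136 0.301 0.   ] -0.2706
```

Emit:
{"fn": "apply_moves", "kwargs": {
  "moves": [
    [[0,0,0],[0,0,0],1],
    [[0,0,0],[0,0,0],1],
    [[0,0,0],[0,0,0],1],
    [[0,0,0],[0,0,0],1],
    [[0,0,0],[0,0,0],1],
    [[0,0,0],[0,0,0],1]
  ]
}}

```text
clock: 2.87
eef_pos: [474.8, 306.6, 119.9]
eef_rot: [-3.141, 0.0, 1.829]
wrist_force: [-0.4, -0.8, -0.1]
finger_gap: 19.6
finger_force: 15.0
```

Knob gripped (19.6 mm). Now I'll swing it.

Emit:
{"fn": "apply_moves", "kwargs": {
  "moves": [
    [[0.001,0.034,0],[0,0,-0.027],1],
    [[0.006,0.068,0],[0,0,-0.054],1],
    [[0.013,0.101,0],[0,0,-0.081],1],
    [[0.023,0.133,0],[0,0,-0.108],1],
    [[0.036,0.165,0],[0,0,-0.135],1],
    [[0.051,0.195,0],[0,0,-0.162],1],
    [[0.069,0.224,0],[0,0,-0.189],1],
    [[0.089,0.252,0],[0,0,-0.2165],1],
    [[0.111,0.277,0],[0,0,-0.2435],1],
    [[0.136,0.301,0],[0,0,-0.2706],1],
    [[0.136,0.301,0],[0,0,-0.2706],1]
  ]
}}

```text
clock: 3.78
eef_pos: [538.3, 360.4, 119.8]
eef_rot: [3.141, -0.002, 2.686]
wrist_force: [-7.2, 3.9, 3.9]
finger_gap: 19.6
finger_force: 15.0
```

Emit:
{"fn": "apply_moves", "kwargs": {
  "moves": [
    [[0.001,0.034,0],[0,0,-0.027],1],
    [[0.006,0.068,0],[0,0,-0.054],1],
    [[0.013,0.101,0],[0,0,-0.081],1],
    [[0.023,0.133,0],[0,0,-0.108],1],
    [[0.036,0.165,0],[0,0,-0.135],1],
    [[0.051,0.195,0],[0,0,-0.162],1],
    [[0.069,0.224,0],[0,0,-0.189],1],
    [[0.089,0.252,0],[0,0,-0.2165],1],
    [[0.111,0.277,0],[0,0,-0.2435],1],
    [[0.125,0.29,0],[0,0,-0.26],1],
    [[0.125,0.29,0],[0,0,-0.26],1],
    [[0.125,0.29,0],[0,0,-0.26],1]
  ]
}}

```text
clock: 4.78
eef_pos: [541.6, 438.0, 119.8]
eef_rot: [3.141, -0.004, -2.786]
wrist_force: [-12.6, -3.2, 5.0]
finger_gap: 19.6
finger_force: 15.0
```

```bash
python3 - <<'E'
from h import *
p,R,s=tool();d=p[:2]-[449.1,402.9];print(np.linalg.norm(d),np.arctan2(d[1],d[0])-1.0845+2.439,s["finger_gap"],s["finger_force"],s["wrist_force"],s["joints"])
E
```

```text
98.91909041686434 1.717113620993599 19.591973559773734 15.000421553850174 [-12.58   -3.227   4.984] [ 0.627  0.719  1.142  0.001  1.284 -1.3  ]
```

Emit:
{"fn": "apply_moves", "kwargs": {
  "moves": [
    [[0,0,0],[0,0,0],0],
    [[0,0,0],[0,0,0],0],
    [[0,0,0],[0,0,0],0],
    [[0,0,0],[0,0,0],0],
    [[0,0,-0.1],[0,0,0],0],
    [[0,0,-0.25],[0,0,0],0],
    [[0,0,-0.4],[0,0,0],0],
    [[0,0,-0.5],[0,0,0],0],
    [[0,0,-0.5],[0,0,0],0]
  ]
}}

```text
clock: 5.53
eef_pos: [544.4, 438.3, 251.9]
eef_rot: [3.139, 0.009, -2.787]
wrist_force: [0.0, 0.5, 1.3]
finger_gap: 76.4
finger_force: 0.0
```

```bash
python3 - <<'E'
from h import *
T=viewer.camera_info("top");im=viewer.camera("top")
# flap B contour in top view: bright low-saturation
hsv=cv2.cvtColor(im,cv2.COLOR_BGR2HSV);m=cv2.inRange(hsv,(0,0,130),(180,60,255));k=np.zeros_like(m);k[155:188,282:312]=m[155:188,282:312]
c=max(cv2.findContours(k,0,1)[0],key=cv2.contourArea);pts=np.array([onz(T,u,v,21)[:2] for u,v in c[:,0]],np.float32)
r=cv2.minAreaRect(pts);print(r)
# knuckle dir from crop px: knuckle (729,80), back edge middle (695,180)
f=lambda x,y:onz(T,240+(x-381)/5.806,150+y/5.8,21)
a,b=f(728,85),f(695,178);print(a,b,yy:=np.arctan2(*(a-b)[1::-1]))
p,R,s=tool();print(s["joints"],p)
tgt=[430,-323,200]
print(delta(tgt,yy), R.as_euler("xyz"))
E
```

```text
((454.76116943359375, -324.6946105957031), (55.42493438720703, 72.44361877441406), 66.53849792480469)
[ 479.882 -338.572   21.   ] [ 413.413 -312.893   21.   ] -0.36867097513914754
[ 0.625  0.633  0.984 -0.     1.519 -1.3  ] [543.991 437.919 248.278]
(array([ 1.484, -2.697,  0.181]), array([0.001, 0.001, 0.23 ])) [ 3.14   0.005 -2.787]
```

Emit:
{"fn": "apply_moves", "kwargs": {
  "moves": [
    [[0.5,-0.95,0],[0,0,0],0],
    [[0.5,-0.95,0],[0,0,0],0],
    [[0.5,-0.95,0],[0,0,0],0],
    [[0.5,-0.95,0],[0,0,0],0],
    [[0.5,-0.95,0],[0,0,0],0],
    [[0.5,-0.95,0],[0,0,0],0],
    [[0.5,-0.95,0],[0,0,0],0]
  ]
}}

```text
clock: 6.17
eef_pos: [507.4, 167.6, 243.9]
eef_rot: [-3.141, -0.002, -2.789]
wrist_force: [-0.1, 0.6, 0.3]
finger_gap: 94.0
finger_force: 0.0
```

Emit:
{"fn": "apply_moves", "kwargs": {
  "moves": [
    [[0.5,-0.95,0.1],[0,0,-0.38],0],
    [[0.5,-0.95,0.1],[0,0,-0.38],0],
    [[0.5,-0.95,0.1],[0,0,-0.38],0],
    [[0.5,-0.95,0.1],[0,0,-0.38],0],
    [[0.5,-0.95,0.1],[0,0,-0.38],0],
    [[0.5,-0.95,0.1],[0,0,-0.38],0],
    [[0.5,-0.95,0.1],[0,0,-0.38],0],
    [[0.5,-0.95,0.1],[0,0,-0.38],0],
    [[0.5,-0.95,0.1],[0,0,-0.38],0],
    [[0.5,-0.95,0.1],[0,0,-0.38],0]
  ]
}}

```text
clock: 7.0
eef_pos: [459.9, 45.0, 192.5]
eef_rot: [-3.031, -0.157, -1.969]
wrist_force: [0.1, -0.1, 0.2]
finger_gap: 93.8
finger_force: 0.0
```

```bash
python3 - <<'E'
from h import *
p,R,s=tool();print(s["joints"],p,s["eef_rot"]);print(delta([440,-318,180],-.41))
E
```

```text
[ 0.122  0.13   1.811 -0.206  1.189 -2.554] [459.904  45.034 192.536] [-3.031 -0.157 -1.969]
(array([ 1.345, -0.458,  0.316]), array([ 0.011, -0.067, -0.492]))
```

Joint 6 came up against its range because I turned the wrong way. I'll unwind it.

```bash
python3 - <<'E'
from h import *
p,R,s=tool()
print((R.inv()*Ro.from_euler("xyz",[np.pi,0,2.95])).as_rotvec()/np.pi, R.inv().apply(np.array([480,-60,230])-p)/250)
E
```

```text
[-0.064 -0.018  0.436] [ 0.375 -0.246 -0.066]
```

Emit:
{"fn": "apply_moves", "kwargs": {
  "moves": [
    [[0,0,-0.05],[-0.009,-0.003,0.06],0],
    [[0.1,-0.1,-0.06],[-0.03,-0.008,0.2],0],
    [[0.37,-0.25,-0.07],[-0.064,-0.018,0.436],0],
    [[0.37,-0.25,-0.07],[-0.064,-0.018,0.436],0],
    [[0.37,-0.25,-0.07],[-0.064,-0.018,0.436],0],
    [[0.37,-0.25,-0.07],[-0.064,-0.018,0.436],0],
    [[0.37,-0.25,-0.07],[-0.064,-0.018,0.436],0],
    [[0.37,-0.25,-0.07],[-0.064,-0.018,0.436],0],
    [[0.37,-0.25,-0.07],[-0.064,-0.018,0.436],0],
    [[0.37,-0.25,-0.07],[-0.064,-0.018,0.436],0],
    [[0.37,-0.25,-0.07],[-0.064,-0.018,0.436],0],
    [[0.37,-0.25,-0.07],[-0.064,-0.018,0.436],0]
  ]
}}

```text
clock: 8.0
eef_pos: [481.4, -59.7, 231.2]
eef_rot: [3.138, -0.001, 2.94]
wrist_force: [-0.2, -0.3, -0.4]
finger_gap: 93.8
finger_force: 0.0
```

```bash
python3 - <<'E'
from h import *
p,R,s=tool();print(s["joints"],p,s["eef_rot"])
print((R.inv()*Ro.from_euler("xyz",[np.pi,0,1.6])).as_rotvec()/np.pi, R.inv().apply(np.array([450,-180,220])-p)/250)
E
```

```text
[-0.201  0.148  1.686  0.004  1.309 -1.57 ] [481.406 -59.656 231.18 ] [ 3.138 -0.001  2.94 ]
[ 0.001 -0.001  0.426] [ 0.026 -0.497  0.043]
```

Emit:
{"fn": "apply_moves", "kwargs": {
  "moves": [
    [[0.026,-0.5,0.04],[0,0,0.43],0],
    [[0.026,-0.5,0.04],[0,0,0.43],0],
    [[0.026,-0.5,0.04],[0,0,0.43],0],
    [[0.026,-0.5,0.04],[0,0,0.43],0],
    [[0.026,-0.5,0.04],[0,0,0.43],0],
    [[0.026,-0.5,0.04],[0,0,0.43],0],
    [[0.026,-0.5,0.04],[0,0,0.43],0],
    [[0.026,-0.5,0.04],[0,0,0.43],0],
    [[0.026,-0.5,0.04],[0,0,0.43],0],
    [[0.026,-0.5,0.04],[0,0,0.43],0],
    [[0.026,-0.5,0.04],[0,0,0.43],0]
  ]
}}

```text
clock: 8.92
eef_pos: [450.9, -180.6, 221.1]
eef_rot: [-3.141, -0.003, 1.593]
wrist_force: [0.2, 0.7, -0.0]
finger_gap: 94.0
finger_force: 0.0
```

```bash
python3 - <<'E'
from h import *
p,R,s=tool();print(s["joints"],p,s["eef_rot"])
print((R.inv()*Ro.from_euler("xyz",[np.pi,0,.3])).as_rotvec()/np.pi, R.inv().apply(np.array([440,-318,180])-p)/250)
E
```

```text
[-0.458  0.158  1.698  0.002  1.287 -0.48 ] [ 450.916 -180.64   221.118] [-3.141 -0.003  1.593]
[-0.001 -0.001  0.412] [-0.549 -0.056  0.163]
```

Emit:
{"fn": "apply_moves", "kwargs": {
  "moves": [
    [[-0.55,-0.055,0.16],[0,0,0.41],0],
    [[-0.55,-0.055,0.16],[0,0,0.41],0],
    [[-0.55,-0.055,0.16],[0,0,0.41],0],
    [[-0.55,-0.055,0.16],[0,0,0.41],0],
    [[-0.55,-0.055,0.16],[0,0,0.41],0],
    [[-0.55,-0.055,0.16],[0,0,0.41],0],
    [[-0.55,-0.055,0.16],[0,0,0.41],0],
    [[-0.55,-0.055,0.16],[0,0,0.41],0],
    [[-0.55,-0.055,0.16],[0,0,0.41],0],
    [[-0.55,-0.055,0.16],[0,0,0.41],0],
    [[-0.55,-0.055,0.16],[0,0,0.41],0]
  ]
}}

```text
clock: 9.83
eef_pos: [440.6, -318.2, 180.7]
eef_rot: [-3.138, -0.0, 0.304]
wrist_force: [0.9, -0.8, 0.2]
finger_gap: 94.1
finger_force: 0.0
```

Emit:
{"fn": "apply_moves", "kwargs": {
  "moves": [
    [[0,0,0],[0,0,0.225],0],
    [[0,0,0],[0,0,0.225],0],
    [[0,0,0],[0,0,0.225],0],
    [[0,0,0],[0,0,0.225],0],
    [[0,0,0],[0,0,0.225],0],
    [[0,0,0],[0,0,0.225],0],
    [[0,0,0],[0,0,0.225],0],
    [[0,0,0],[0,0,0.225],0]
  ]
}}

```text
clock: 10.5
eef_pos: [440.7, -318.3, 180.9]
eef_rot: [-3.139, 0.001, -0.394]
wrist_force: [-0.2, 0.4, 0.1]
finger_gap: 94.1
finger_force: 0.0
```

```bash
python3 - <<'E'
from h import *;import pickle
p,R,s=tool();print(s["joints"],p,s["eef_rot"])
W=viewer.camera_info("wrist");im=viewer.camera("wrist");np.save("w2.npy",im);pickle.dump((W,p,s["eef_rot"]),open("w2.pkl","wb"))
cv2.imwrite("pics/w2.png",cv2.resize(im,(800,600)))
E
```

```text
[-0.694  0.324  1.589  0.002  1.231  1.27 ] [ 440.677 -318.252  180.918] [-3.139  0.001 -0.394]
```

View pics/w2.png

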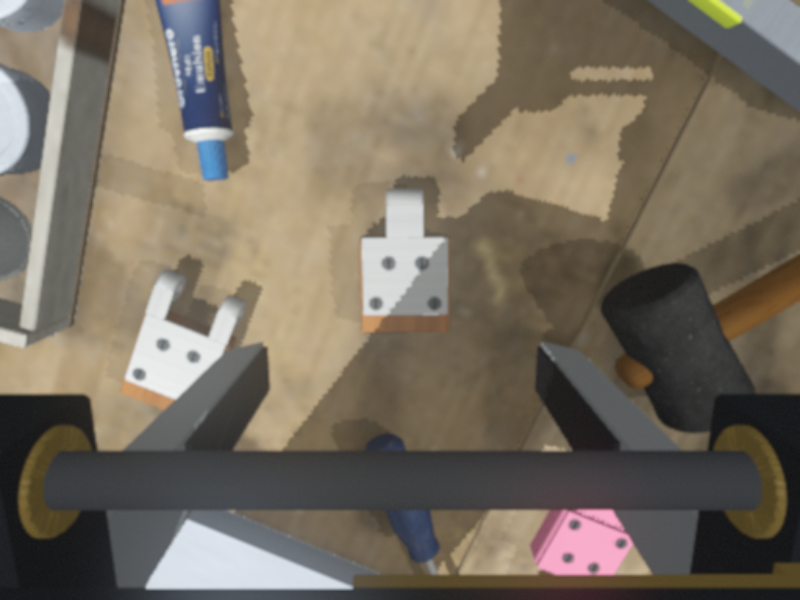

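The wrist view shows the single-knuckle flap centred: leaf (361..448, 238..316), wood strip down to 332, knuckle at (404,210). The two-knuckle flap is off to the left at (175,340) and the hammer is clear on the right.

```bash
python3 - <<'E'
from h import *;import pickle
im=np.load("w2.npy");W,p,rot=pickle.load(open("w2.pkl","rb"));k=.64
hsv=cv2.cvtColor(im,cv2.COLOR_BGR2HSV)
m=cv2.inRange(hsv,(0,0,85),(180,45,255));q=np.zeros_like(m);q[115:206,225:292]=m[115:206,225:292]
c=max(cv2.findContours(q,0,1)[0],key=cv2.contourArea);print(cv2.boundingRect(c),cv2.contourArea(c))
P=np.array([onz(W,u+.0,v,21)[:2] for u,v in c[:,0]],np.float32)
r=cv2.minAreaRect(P);print(r)
f=lambda u,v,z:onz(W,u*k,v*k,z)[:2]
fl,fr,bl,br=f(361,238,21),f(448,238,21),f(361,332,18),f(448,332,18)
print("w",np.linalg.norm(fl-fr),np.linalg.norm(bl-br),"l",np.linalg.norm(fl-bl),np.linalg.norm(fr-br))
ctr=(fl+fr+bl+br)/4;x=(fl+fr-bl-br);yaw=np.arctan2(x[1],x[0]);y=(fl-fr);print("flap",ctr,yaw,np.arctan2(-y[0],y[1]))
print("knuckle front",f(404,190,14)-ctr, np.linalg.norm(f(404,190,14)-ctr))
E
```

```text
(231, 120, 56, 82) 3473.5
((460.8097839355469, -327.2168273925781), (52.20611572265625, 77.00794219970703), 68.09618377685547)
w 52.13223810218402 54.8124441983119 l 59.56224945543172 59.53958548878283
flap [ 441.345 -319.459] -0.39277205950680205 -0.3937504820881165
knuckle front [ 53.461 -21.851] 57.75399217150367
```

Emit:
{"fn": "apply_moves", "kwargs": {
  "moves": [
    [[0.004,0.004,0.16],[0,0,0],0],
    [[0.004,0.004,0.32],[0,0,0],0],
    [[0.004,0.004,0.46],[0,0,0],0],
    [[0.004,0.004,0.54],[0,0,0],0],
    [[0.004,0.004,0.59],[0,0,0],0],
    [[0.004,0.004,0.62],[0,0,0],0],
    [[0.004,0.004,0.64],[0,0,0],0],
    [[0.004,0.004,0.64],[0,0,0],0],
    [[0.004,0.004,0.64],[0,0,0],0]
  ]
}}

```text
clock: 11.3
eef_pos: [442.0, -319.7, 22.6]
eef_rot: [-3.139, -0.001, -0.399]
wrist_force: [-0.0, 0.6, 0.9]
finger_gap: 94.3
finger_force: 0.0
```

Emit:
{"fn": "apply_moves", "kwargs": {
  "moves": [
    [[0,0,0],[0,0,0],1],
    [[0,0,0],[0,0,0],1],
    [[0,0,0],[0,0,0],1],
    [[0,0,0],[0,0,0],1],
    [[0,0,0],[0,0,0],1],
    [[0,0,0],[0,0,0],1],
    [[0,0,0],[0,0,0],1],
    [[0,0,0],[0,0,0],1],
    [[0,0,0],[0,0,0],1],
    [[0,0,0],[0,0,0],1],
    [[0,0,0],[0,0,0],1],
    [[0,0,0],[0,0,0],1]
  ],
  "squeeze": 35
}}

```text
clock: 12.3
eef_pos: [441.6, -319.3, 21.6]
eef_rot: [-3.139, 0.0, -0.4]
wrist_force: [-0.1, -0.7, 2.4]
finger_gap: 55.5
finger_force: 35.0
```

Emit:
{"fn": "apply_moves", "kwargs": {
  "moves": [
    [[0,0,-0.05],[0,0,0],1],
    [[0,0,-0.15],[0,0,0],1],
    [[0,0,-0.3],[0,0,0],1],
    [[0,0,-0.45],[0,0,0],1],
    [[0,0,-0.6],[0,0,0],1],
    [[0,0,-0.6],[0,0,0],1],
    [[0,0,-0.6],[0,0,0],1]
  ]
}}

```text
clock: 12.88
eef_pos: [441.9, -320.0, 173.8]
eef_rot: [-3.14, -0.003, -0.4]
wrist_force: [-0.9, -0.3, -2.4]
finger_gap: 55.6
finger_force: 35.0
```

```bash
python3 - <<'E'
from h import *
p,R,s=tool();print(p,s["eef_rot"],s["finger_gap"],s["finger_force"])
for t,y in (([470,-80,180],.2),):
    print(delta(t,y))
E
```

```text
[ 441.872 -320.027  173.818] [-3.14  -0.003 -0.4  ] 55.609085416714805 34.991523027420044
(array([-0.27 , -0.928, -0.024]), array([-0.   , -0.001, -0.191]))
```

Emit:
{"fn": "apply_moves", "kwargs": {
  "moves": [
    [[-0.05,-0.15,-0.02],[0,0,-0.03],1],
    [[-0.09,-0.3,-0.02],[0,0,-0.06],1],
    [[-0.13,-0.45,-0.02],[0,0,-0.09],1],
    [[-0.17,-0.6,-0.02],[0,0,-0.12],1],
    [[-0.22,-0.75,-0.02],[0,0,-0.15],1],
    [[-0.27,-0.92,-0.02],[0,0,-0.19],1],
    [[-0.27,-0.92,-0.02],[0,0,-0.19],1]
  ]
}}

```text
clock: 13.47
eef_pos: [468.1, -76.3, 175.9]
eef_rot: [-3.137, 0.001, 0.209]
wrist_force: [0.2, -0.1, -2.1]
finger_gap: 55.8
finger_force: 35.0
```

```bash
python3 - <<'E'
from h import *
p,R,s=tool();print(p)
for t,y in (([445,140,170],.75),):
    print(delta(t,y))
E
```

```text
[468.116 -76.253 175.938]
(array([ 0.089, -0.865,  0.028]), array([-0.002, -0.   , -0.172]))
```

Emit:
{"fn": "apply_moves", "kwargs": {
  "moves": [
    [[0.015,-0.15,0],[0,0,-0.03],1],
    [[0.03,-0.3,0],[0,0,-0.06],1],
    [[0.045,-0.45,0],[0,0,-0.09],1],
    [[0.06,-0.6,0],[0,0,-0.12],1],
    [[0.075,-0.75,0],[0,0,-0.15],1],
    [[0.09,-0.865,0],[0,0,-0.172],1],
    [[0.09,-0.865,0],[0,0,-0.172],1]
  ]
}}

```text
clock: 14.05
eef_pos: [447.2, 138.4, 176.5]
eef_rot: [-3.138, -0.001, 0.745]
wrist_force: [0.5, -0.1, -1.3]
finger_gap: 55.6
finger_force: 35.0
```

```bash
python3 - <<'E'
from h import *
p,R,s=tool();print(p)
for t,y in (([432,264,150],1.0845),):
    print(delta(t,y))
E
```

```text
[447.154 138.446 176.547]
(array([ 0.296, -0.41 ,  0.108]), array([-0.001, -0.   , -0.108]))
```

Emit:
{"fn": "apply_moves", "kwargs": {
  "moves": [
    [[0.1,-0.13,0],[0,0,-0.03],1],
    [[0.2,-0.27,0.05],[0,0,-0.07],1],
    [[0.27,-0.38,0.1],[0,0,-0.1],1],
    [[0.295,-0.41,0.108],[0,0,-0.108],1],
    [[0.295,-0.41,0.108],[0,0,-0.108],1],
    [[0.295,-0.41,0.108],[0,0,-0.108],1]
  ]
}}

```text
clock: 14.55
eef_pos: [433.9, 259.7, 150.4]
eef_rot: [-3.14, -0.001, 1.075]
wrist_force: [0.4, -1.3, -1.6]
finger_gap: 55.8
finger_force: 35.0
```

```bash
python3 - <<'E'
from jig import *;import pickle
p,R,s=tool();print(s["joints"],p,s["eef_rot"])
W=viewer.camera_info("wrist");im=viewer.camera("wrist");np.save("w3.npy",im);pickle.dump((W,p,s["eef_rot"]),open("w3.pkl","wb"))
ctr=np.array([490.76,374.95]);y=1.0845;R2=np.array([[np.cos(y),-np.sin(y)],[np.sin(y),np.cos(y)]])
for n,q in (("gap",(-54,0,84)),("k+out",(-54,28,84)),("k-out",(-54,-28,84)),("corner",(-40,-75,70)),("corner",(-40,75,70))):
    print(n,proj(W,[*(ctr+R2@q[:2]),q[2]])*1.5625)
cv2.imwrite("pics/w3.png",cv2.resize(im,(800,600),interpolation=2))
E
```

```text
[0.466 0.276 1.729 0.002 1.137 0.96 ] [433.895 259.691 150.353] [-3.14  -0.001  1.075]
gap [387.689 155.502]
k+out [319.645 156.124]
k-out [455.783 154.88 ]
corner [562.345 121.414]
corner [214.118 124.657]
```

View pics/w3.png

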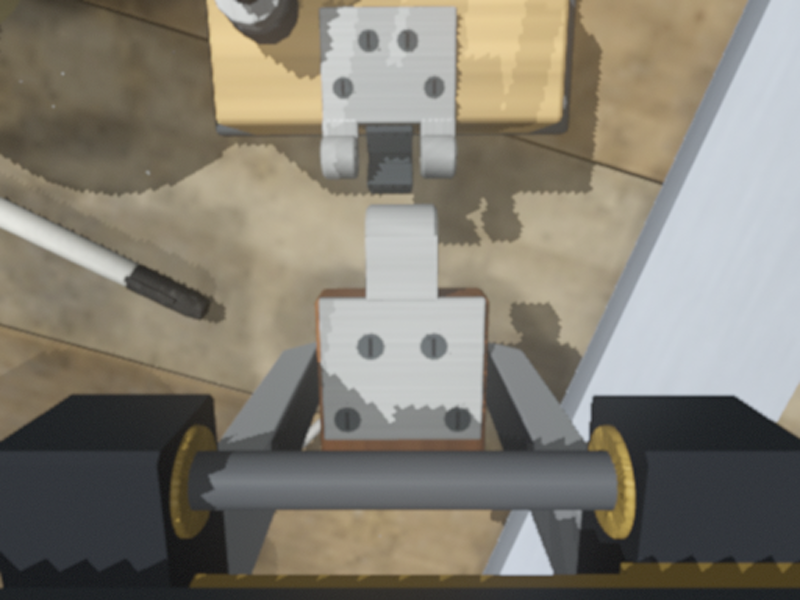

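The view shows the flap held straight, with its knuckle at (367..437, 206..). The jig knuckles are at (320..355) and (421..456), rows 137..178, with the gap centre at about (388,157), where predicted. The lever is clear at upper left. I'll measure the residuals.

```bash
python3 - <<'E'
from h import *;import pickle
im=np.load("w3.npy");W,p,rot=pickle.load(open("w3.pkl","rb"))
R=Ro.from_euler("xyz",rot);g=cv2.cvtColor(im,cv2.COLOR_BGR2GRAY).astype(float)
sat=cv2.cvtColor(im,cv2.COLOR_BGR2HSV)[...,1]
for r in (92,98,104,110,140,150,160,170): # grey-run columns
    row=(sat[r]<40)&(g[r]>115);d=np.flatnonzero(np.diff(row.astype(int)));print(r,[int(x) for x in d if 190<x<310])
# wood lower edge
v=[]
for u in list(range(145,195,5))+list(range(310,355,5)):
    col=sat[60:100,u].astype(float)*1.0*(g[60:100,u]);d=np.diff(cv2.GaussianBlur(col[:,None],(1,5),1)[:,0]);v.append((u,60.5+d.argmin()))
v=np.array(v);print(v.T)
P=np.array([onz(W,a,b,70)[:2] for a,b in v]);
A=np.polyfit(P[:,0],P[:,1],1);res=P[:,1]-np.polyval(A,P[:,0]);print("edge yaw",np.arctan(A[0])+np.pi/2,res.round(1))
c,s=np.cos(1.0845),np.sin(1.0845);print("edge x in jig",(((P-[490.76,374.95])@[c,s])).round(1))
E
```

```text
92 [204, 227, 267, 291]
98 [203, 227, 268, 291]
104 [204, 226, 267, 290]
110 [205, 225, 268, 271, 279, 289]
140 [232, 279]
150 [232, 280]
160 [232, 280]
170 [232, 280]
[[145.  150.  155.  160.  165.  170.  175.  180.  185.  190.  310.  315.
  320.  325.  330.  335.  340.  345.  350. ]
 [ 80.5  81.5  83.5  84.5  78.5  78.5  78.5  78.5  78.5  78.5  77.5  77.5
   77.5  77.5  77.5  77.5  83.5  81.5  79.5]]
edge yaw 1.0835295868633028 [-0.1 -0.9 -2.4 -3.1  1.2  1.2  1.1  1.1  1.1  1.1  1.1  1.   1.   1.
  0.9  0.9 -3.5 -2.1 -0.6]
edge x in jig [-40.5 -41.2 -42.5 -43.2 -39.3 -39.4 -39.4 -39.4 -39.5 -39.5 -39.6 -39.6
 -39.6 -39.7 -39.7 -39.7 -43.6 -42.3 -41.1]
```

```bash
python3 - <<'E'
from h import *;import pickle
W,p,rot=pickle.load(open("w3.pkl","rb"));R=Ro.from_euler("xyz",rot)
t=lambda u,v,z:R.inv().apply(onz(W,u,v,z)-p)
print("gap in tool (outer, inner, model)",t((204+291)/2+.5,98,80),t((227+267.5)/2+.5,98,80))
c,s=np.cos(1.0845),np.sin(1.0845);G=np.array([490.76-54*c,374.95-54*s,75]);print(G,R.inv().apply(G-p))
for v in(140,170):print("knuckle L,R",t(232.5,v,150),t(280.5,v,150))
print("leaf/board front edge",t(256,296*.64,149.5),"knuckle front",t(256.5,206*.64,141))
E
```

```text
gap in tool (outer, inner, model) [75.463 -4.343 70.441] [75.463 -4.507 70.442]
[465.523 327.21   75.   ] [74.356 -4.158 75.44 ]
knuckle L,R [53.73  -9.979  0.426] [53.737 12.568  0.393]
knuckle L,R [ 39.48  -10.208   0.411] [39.489 12.791  0.377]
leaf/board front edge [29.83   1.047  0.884] knuckle front [57.019  1.284  9.413]
```

Emit:
{"fn": "apply_moves", "kwargs": {
  "moves": [
    [[0.05,-0.022,0],[0,0,-0.003],1],
    [[0.1,-0.022,0.04],[0,0,-0.003],1],
    [[0.1,-0.022,0.1],[0,0,-0.003],1],
    [[0.1,-0.022,0.14],[0,0,-0.003],1],
    [[0.1,-0.022,0.14],[0,0,-0.003],1],
    [[0.1,-0.022,0.14],[0,0,-0.003],1],
    [[0.1,-0.022,0.14],[0,0,-0.003],1]
  ]
}}

```text
clock: 15.18
eef_pos: [441.5, 284.9, 117.0]
eef_rot: [-3.142, -0.004, 1.085]
wrist_force: [0.9, 0.0, -1.6]
finger_gap: 55.5
finger_force: 35.0
```

```bash
python3 - <<'E'
from jig import *;import pickle
p,R,s=tool();print(p,s["eef_rot"],s["wrist_force"])
W=viewer.camera_info("wrist");im=viewer.camera("wrist")
c,s=np.cos(1.0845),np.sin(1.0845);G=np.array([490.76-54*c,374.95-54*s,75])
t=R.inv().apply(G-p);print("gap in tool",t,"move",(t-[49.8,1.3,-9.6+0])/250)
sat=cv2.cvtColor(im,cv2.COLOR_BGR2HSV)[...,1];g=im.max(2)
cv2.imwrite("pics/w4.png",cv2.resize(im[90:215,190:320],(624,600),interpolation=2))
E
```

```text
[441.534 284.909 117.002] [-3.142 -0.004  1.085] [ 0.893  0.037 -1.643]
gap in tool [48.455  1.484 42.177] move [-0.005  0.001  0.207]
```

View pics/w4.png

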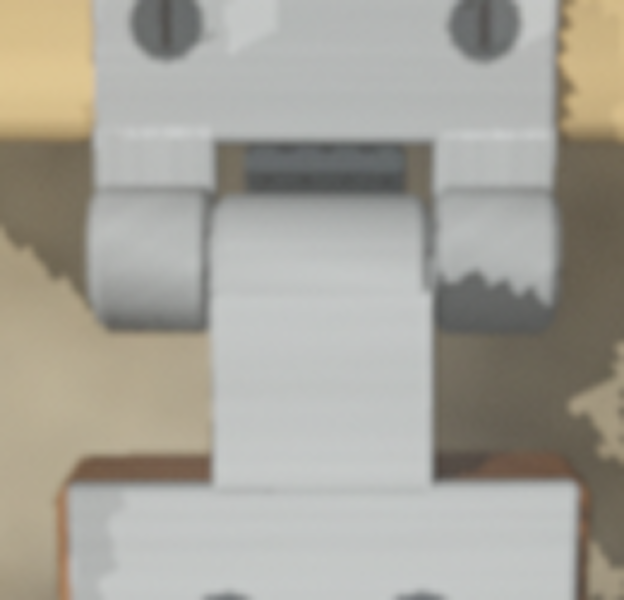

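Laterally the knuckle is centred in the gap: crop 213..432 against jig knuckles 89..557, both mid about 322. It sits about 1 mm too far forward. I'll correct that and lower it in steps.

Emit:
{"fn": "apply_moves", "kwargs": {
  "moves": [
    [[-0.004,0,0],[0,0,0],1],
    [[-0.004,0,0.03],[0,0,0],1],
    [[-0.004,0,0.06],[0,0,0],1],
    [[-0.004,0,0.08],[0,0,0],1],
    [[-0.004,0,0.1],[0,0,0],1],
    [[-0.004,0,0.11],[0,0,0],1],
    [[-0.004,0,0.115],[0,0,0],1],
    [[-0.004,0,0.115],[0,0,0],1],
    [[-0.004,0,0.115],[0,0,0],1]
  ]
}}

```text
clock: 15.98
eef_pos: [440.8, 284.4, 87.6]
eef_rot: [-3.141, -0.003, 1.086]
wrist_force: [-0.2, 0.2, -0.7]
finger_gap: 55.5
finger_force: 35.0
```

```bash
python3 - <<'E'
from jig import *
p,R,s=tool();print(p,s["eef_rot"],s["wrist_force"],s["moment"])
c,s=np.cos(1.0845),np.sin(1.0845);G=np.array([490.76-54*c,374.95-54*s,75])
print("left mm",R.inv().apply(G-p)-[49.8,1.3,9.6])
E
```

```text
[440.759 284.384  87.588] [-3.141 -0.003  1.086] [-0.187  0.152 -0.746] [-0.062  0.128 -0.014]
left mm [-0.407  0.674  3.135]
```

Emit:
{"fn": "apply_moves", "kwargs": {
  "moves": [
    [[-0.001,0.001,0.004],[0,0,0],1],
    [[-0.001,0.001,0.007],[0,0,0],1],
    [[-0.001,0.001,0.01],[0,0,0],1],
    [[-0.001,0.001,0.01],[0,0,0],1],
    [[-0.001,0.001,0.01],[0,0,0],1]
  ]
}}

```text
clock: 16.4
eef_pos: [440.9, 284.1, 85.1]
eef_rot: [-3.141, -0.003, 1.086]
wrist_force: [1.8, 0.8, -1.7]
finger_gap: 55.8
finger_force: 35.0
```

Emit:
{"fn": "apply_moves", "kwargs": {
  "moves": [
    [[0,0,0.002],[0,0,0],1],
    [[0,0,0.004],[0,0,0],1],
    [[0,0,0.004],[0,0,0],1],
    [[0,0,0.004],[0,0,0],1]
  ]
}}

```text
clock: 16.73
eef_pos: [441.1, 284.2, 84.3]
eef_rot: [-3.141, -0.004, 1.086]
wrist_force: [0.6, 0.9, 2.7]
finger_gap: 55.5
finger_force: 35.0
```

Emit:
{"fn": "apply_moves", "kwargs": {
  "moves": [
    [[0,0,0.003],[0,0,0],1],
    [[0,0,0.003],[0,0,0],1],
    [[0,0,0.003],[0,0,0],1],
    [[0,0,0.003],[0,0,0],1]
  ]
}}

```text
clock: 17.07
eef_pos: [441.2, 284.3, 83.7]
eef_rot: [3.142, -0.004, 1.086]
wrist_force: [0.6, 2.4, 6.2]
finger_gap: 55.6
finger_force: 35.0
```

```bash
python3 - <<'E'
from jig import *
p,R,s=tool();print(p,s["eef_rot"],s["wrist_force"],s["moment"])
c,s=np.cos(1.0845),np.sin(1.0845);G=np.array([490.76-54*c,374.95-54*s,75])
print("left mm",R.inv().apply(G-p)-[49.8,1.3,9.6])
im=viewer.camera("wrist");W=viewer.camera_info("wrist");cv2.imwrite("pics/w5.png",cv2.resize(im[40:215,150:360],(720,600),interpolation=2))
E
```

```text
[441.17  284.289  83.683] [ 3.142 -0.004  1.086] [0.614 2.396 6.188] [ 0.544 -0.087 -0.038]
left mm [-0.512  0.256 -0.714]
```

View pics/w5.png

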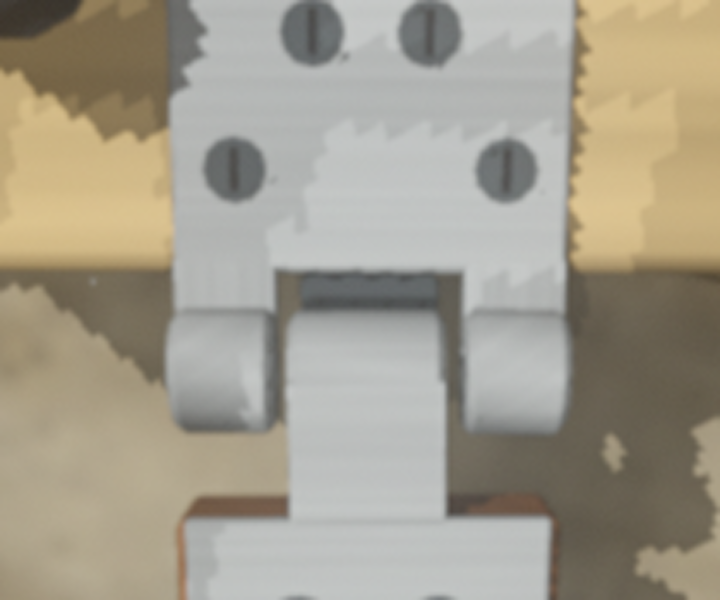

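The knuckle is seated: its front edge is level with the jig's knuckles (row 310), and it is centred at col 367 against 368.5. The contact force rises at the expected height. Handing in.

```bash
python3 -c "
from cell import manip
print(manip.sign_off())"
```

```text
the job is handed in; nothing more can be done
None
```

I swung the clamp lever back to about 1.72 rad by my measurement, and handed the job in at 17 s with the gripper still holding the single-knuckle flap level and seated in the V rest between the jig's knuckles; no verdict was returned, and joint 6 read -2.554 rad (range -2.55) for a moment on the way to the flap before I backed it off.

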